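Hang up the test fixture's cover and hold the round sensor down in the sprung ring

TASK

Get the round sensor onto the test fixture for its measurement: take the cover off the fixture's sprung ring and hang it by its handle on the hook of the stand, let go of it, then set the round sensor (the one with the round flange, not the square one) upright into the ring. Press it straight down until the ring is all the way down on its stop, and finish like that, still holding the sensor pressed down. Leave everything else on the bench where it is.

Things in the scene. Friction and masses are not known exactly. Their poses are not given: they have to be found in the camera images.
- cover_handle (a point): Centre of the cross bar of the steel stirrup handle on the loose round cover, which starts on the fixture's ring. z up; the bar runs along y: 86 mm long, 6 mm thick (x), 10 mm high (z -5 to +5 mm here). Legs 6 mm thick at y = +-40 mm, 10 mm wide in x. Open window under the bar: 74 mm wide, 50 mm high down to the disc.
- cover: The same cover (150 g, within 30 %): black plastic disc 92 mm across, 12 mm thick, plug 42 mm across and 8 mm deep below it. Origin: middle of the plug's lower end, 75 mm below the handle bar's centre (disc underside 67 mm, disc top 55 mm below it). Axes as for the handle.
- hook_stand: Fixed steel stand. Origin on the bench under its post. Foot 110 mm across, 14 mm high; 8 mm thick post bent over into one level arm, 8 mm round, pointing along the stand's -x, arm top 190 mm above the bench. From 114 to 129 mm from the post axis the arm turns up, to 8 mm above the arm's top; nothing of the stand is higher.
- hook_seat (a point): Point on top of the hook's arm, 80 mm from the post axis, where the cover's bar can hang across it; x runs along the arm from its open upturned end towards the post, z up. The upturned end is 34 to 49 mm away on the -x side. The cover's disc hangs clear of the post if its bar is less than 25 mm to the +x side of here.
- sensor_mid (a point): Loose round sensor, aluminium with a steel neck, 84 mm high, standing upright; this point is on its axis half-way up (42 mm above the underside), z up. Foot barrel 48 mm across; round flange 68 mm across, lower face 24 mm below this point, 10 mm thick; body 48 mm across to 8 mm above; plain round neck 26 mm across from 8 to 42 mm above.
- sensor: The same round sensor (200 g, within 20 %); origin at the centre of its underside, z up. The foot barrel is 18 mm high, its lower edge chamfered 4 mm high by 2.5 mm. Around the foot of the neck, 50 mm above the underside, the body has a flat shoulder 9 mm wide on which fingertips beside the neck can bear to push down.
- ring_top (a point): Centre of the upper rim of the fixture's sprung ring (fixture: aluminium base 170 x 150 x 14 mm, four bolts with springs); moves with the ring, z up. Ring 90 mm across, bore 52 mm, rim 70 mm above the bench when up, 56 mm fully down. The sensor's foot goes in the bore, its flange rests on the rim. Bolt heads 61 mm from the axis, level with the rim.
- ring (a joint): How far the ring is pressed down: 0 up, 0.014 m fully down on its stop. Coil springs push it up with 4 N at the top (more than the sensor's weight), rising evenly to 9 N at the stop.
- fixture: The fixed test fixture: aluminium base plate 170 (x) x 150 (y) x 14 mm with the sprung ring over a block of contact pins; origin under the base on the ring's axis, z up. A connector block 20 mm high stands on its +x edge.
- square_sensor_mid (a point): bystander: sister sensor of the same material and neck, but with a square body 60 x 60 mm, 84 mm high; point half-way up
- screwdriver: bystander: screwdriver lying, 150 mm long; origin under its middle, length along x
- multimeter: bystander: hand multimeter lying, 82 x 165 x 43 mm; origin under its centre, long side along y
- screw_jar: bystander: clear jar, 52 mm across, 55 mm high; origin under its centre
- mug: bystander: white mug, 80 mm across, 95 mm high; origin under its centre, handle at +y
- housing: bystander: open aluminium housing with a green circuit board, 80 x 90 x 105 mm; origin under its centre
- tweezers: bystander: steel tweezers lying, 126 mm long, along x; origin under the middle
- parts_tray: bystander, fixed: grey open tray with small parts, 100 x 120 x 35 mm; origin under its centre
Not all that is in view belongs to the job. What is shaped like the sensor but yellow is not meant. Leave any yellow look-alike of the cover alone.

How it is judged:
By the outcome, as a careful person would: the job done as asked, in the order asked, and still so for the second after the job is handed in, while the arm keeps its last pose, push and grip.
It also fails if it takes over 61 s, if anything falls off the work surface, if the arm or the gripper's body presses on something with over 40 N, if the wrist force passes 120 N, or if a joint passes its speed limit or range.

ROBOT

A 6-joint arm with a two-finger parallel gripper is mounted at the origin on the work surface. World frame = base frame: x ahead of the robot, y to its left, z up, the work surface at z = 0. Lengths are in mm, angles in degrees, forces in N, time in s.
With the tool pointing down it reaches from about 300 to 850 mm from the base axis. Payload 4.2 kg.
Tool frame: the origin (TCP) lies on the centre line of the jaws, within the pads' length; the fingertips stand 14 mm ahead of it and the grasp point (between the pads) lies 5 mm behind it; z points along the fingers, y is the line along which they close (so a half turn about z gives the same grasp; the last joint's range is limited). The gripper opens to 91 mm and grips with 3 to 60 N. Pads are 32 mm wide; open, the fingers measure 118 mm over their backs; the gripper's body (76 mm by 178 mm) begins 60 mm behind the grasp point.
Start: joints at [-65.031, 18.312, 89.639, -0, 72.044, -1.146], TCP at [253.109, -516.312, 227.976] pointing down, gripper open.
Joint ranges: [-177.97, 177.97], [-48.28, 115.42], [12.27, 149.76], [-77.06, 257.06], [2.81, 150.46], [-146.56, 146.56]. Speed limits (degrees/s): [147.25, 147.25, 180, 180, 180, 180].

INTERFACE

Orientations are given as [roll, pitch, yaw] about the fixed x, y, z axes, in that order (R = Rz(yaw) Ry(pitch) Rx(roll)).
In Python, from workcell import env gives the robot as it stands.
- The arm moves only by the tool arm_command, never from a script. Its argument "motion" is a list of rows, each an object with "offset": the shift along the tool's x, y, z in m, a list of three; "spin": the turn about the tool's z in rad. In form: [{"offset": [tx, ty, tz], "spin": spin}, ...]. A call has 1 to 5 rows; each row shifts and turns the commanded pose from where the row before left it, along the tool's axes as they then stand; what a row does not reach is not made up. A row lasts 1/8 s, in which the tool goes at most 62.5 mm and 10.7 degrees, less where a joint would pass 70% of its speed; a pose out of reach is approached as far as the arm can. A call with a gripper value outside its range is refused whole. "jaw" is the finger opening in m, from 0 to 0.0912, set as the call begins (left out, the last holds). The fingers move at their own pace and stop on an object; "newtons" is the grip in N (left out, the last holds). Time passes only in rows, so rows that do not move let the fingers close. It gives the time, the measured TCP pose, the force, the opening and the grip force at its end, in the units of the state.
- env.state(): the state, without advancing time (a new reading comes with each control period).
- env.grab_frame(name): name is "scene" or "top" or "wrist"; returns (picture, depth): 384x512x3 uint8, blue, green, red; 384x512 float32, mm along the optical axis (not along the pixel's ray), 0 where there is no reading.
- env.camera_model(name): a dict with "fx", "fy", "cx", "cy" (pixels), "eye" and "rotation" of the camera in the world; the wrist camera has in their place "hand_eye" (4x4, takes a point from camera to tool coordinates, whose origin is the TCP and whose axes are the flange's). Camera axes: x right, y down, z forward; pixel columns grow to the right and rows downward; lengths in mm; the calibration is good to about 2 mm. A picture is of the moment at which its call begins: read the wrist's pose just before it. camera_model takes no time and is no camera call.
- env.job_done(): hands the job in; it is judged then, once.
Trained networks look in the newest picture that a camera, given by its name, has taken for a name from the list of things; names that differ only in an ending like _2 or _b are one class to them, and where a whole thing is asked for, a point or a joint stands for the part that bears it (a point fixed in the world has none). Each returns a list of dicts, best first, with "score" (0 to 1); they miss things now and then, are a little off and sometimes report something else, mostly with a low value. They report only what shows in the picture. A call takes as long as a camera call. They do not tell look-alikes from the thing itself.
- env.boxes_of(camera, target): "bbox" ([left, top, right, bottom] in pixels, round what is visible of it).
- env.pinpoint(camera, target): "location" ([column, row] in pixels: a listed point, or the origin of a listed thing).
The state is a dict: "time_s": time; "qpos": joint angles; "qvel": joint speeds; "effort": joint torques, N m; "ee_pos": TCP position; "ee_rot": TCP orientation; "force": force on the tool from outside, world axes, zero at the start; "torque": the same for the moment, N m; "gripper_width": finger opening in mm; "gripper_force": force on a finger pad.
Only numpy, scipy, OpenCV 4.12 (cv2) and the standard library are available. Lean on these libraries where they do the work, as an engineer would, in place of code of your own. Each camera call takes 0.05 s, during which the arm holds its last target. There are 200 camera calls.

## Working session

There is one attempt and no reset: what is moved stays moved. The work goes in short steps, Python scripts to look and compute and a tool call to move; the robot and the scene stay as the last step left them, time stands still between calls to the robot, and variables do not carry over. Pictures are saved under pics/ and viewed, at most 10 in all, crops included, and the job is handed in when it is done.

Besides the shell and the picture viewer there is one more tool, called after ">>>" as a command line: name --argument value ..., lists and objects as JSON in quotes. arm_command: Moves the arm, as the interface text tells. Its arguments: {"type":"object","properties":{"motion":{"type":"array"},"jaw":{"type":"number"},"newtons":{"type":"number"}},"required":["motion"]}

```bash
mkdir -p pics; cat > h.py <<'E'
import numpy as np, cv2
from workcell import env
from scipy.spatial.transform import Rotation as R
def snap(n):
    s=env.state(); im,d=env.grab_frame(n); return s,im,d
def toworld(n,px,depth,s=None):
    m=env.camera_model(n); c,r=px
    p=np.array([(c-m['cx'])/m['fx']*depth,(r-m['cy'])/m['fy']*depth,depth])
    if 'eye' in m: return np.array(m['rotation'])@p+np.array(m['eye'])
    q=(np.array(m['hand_eye'])@np.r_[p,1])[:3]
    return R.from_euler('xyz',s['ee_rot'],degrees=True).as_matrix()@q+np.array(s['ee_pos'])
def toworld_z(n,px,z,s=None):
    a=toworld(n,px,100.,s);b=toworld(n,px,1000.,s)
    t=(z-a[2])/(b[2]-a[2]); return a+t*(b-a)
E
python3 - <<'E'
from h import *
s=env.state(); print(s['time_s'],s['ee_pos'],s['ee_rot'],s['gripper_width'])
print(env.camera_model('wrist'))
for n in('scene','top'):
    s,im,d=snap(n); cv2.imwrite(f'pics/{n}0.png',im); np.save(f'{n}0.npy',d)
    m=env.camera_model(n);print(n,m['eye'],np.round(m['rotation'],2).tolist())
    for t in('cover_handle','hook_seat','sensor_mid','ring_top','square_sensor_mid','hook_stand'):
        for o in env.pinpoint(n,t)[:3]:
            c,r=o['location'];dd=d[int(np.clip(r,0,383)),int(np.clip(c,0,511))]
            print(n,t,round(o['score'],2),[round(c),round(r)],np.round(toworld(n,(c,r),dd)) if dd>0 else None)
E
```

```text
0.0 [ 252.89555252 -515.87304075  227.13506484] [-1.79900792e+02 -2.58829871e-03  2.61129782e+01] 91.16537942207543
{'fx': 272.21165896940744, 'fy': 272.21165896940744, 'cx': 253.51160646826585, 'cy': 191.76841887709412, 'hand_eye': array([[-5.57474018e-05, -9.61352858e-01, -2.75319231e-01,
         7.74158904e+01],
       [ 9.99999865e-01, -1.95889030e-04,  4.81517705e-04,
         1.13168840e+00],
       [-5.16840439e-04, -2.75319167e-01,  9.61352739e-01,
        -1.56378020e+02],
       [ 0.00000000e+00,  0.00000000e+00,  0.00000000e+00,
         1.00000000e+00]])}
scene [950.50458156 833.59182948 695.66775819] [-120.84, 0.11, 152.92]
scene cover_handle 0.94 [296, 173] [213509. 213392. 213254.]
scene cover_handle 0.88 [265, 190] [168912. 168795. 168657.]
scene hook_seat 0.79 [209, 144] [302644. 302527. 302389.]
scene hook_seat 0.69 [264, 188] [171445. 171328. 171190.]
scene hook_seat 0.59 [344, 302] [114564. 114447. 114309.]
scene sensor_mid 0.96 [348, 235] [128734. 128617. 128479.]
scene sensor_mid 0.71 [330, 258] [126530. 126413. 126275.]
scene sensor_mid 0.63 [392, 271] [102242
[... 234 characters left out ...]
30, 260] [127254. 127138. 127000.]
top [ 357.1995302    15.3270872  1523.68655051] [-173.35, -1.04, -89.52]
top cover_handle 0.68 [308, 249] [-160651. -160992. -159484.]
top cover_handle 0.64 [266, 186] [-131873. -132215. -130707.]
top hook_seat 0.97 [350, 164] [-191097. -191439. -189931.]
top sensor_mid 0.9 [195, 237] [-90079. -90421. -88912.]
top sensor_mid 0.66 [151, 242] [-65231. -65572. -64064.]
top ring_top 0.48 [265, 191] [-130762. -131104. -129596.]
top ring_top 0.35 [190, 208] [-87497. -87839. -86330.]
top square_sensor_mid 0.78 [324, 211] [-164311. -164653. -163144.]
top hook_stand 0.85 [333, 152] [-179480. -179821. -178313.]
top hook_stand 0.19 [179, 152] [-86753. -87095. -85586.]
```

```bash
sed -i "s/np.array(m\['rotation'\])@p/R.from_euler('xyz',m['rotation'],degrees=True).as_matrix()@p/" h.py
python3 - <<'E'
from h import *
for n,L in(('scene',[(296,173),(265,190),(209,144),(348,235),(330,258),(392,271),(255,183),(195,201)]),('top',[(308,249),(266,186),(350,164),(195,237),(151,242),(265,191),(190,208),(324,211),(333,152),(179,152)])):
    d=np.load(n+'0.npy')
    for p in L: print(n,p,np.round(toworld(n,p,d[p[1],p[0]])))
a=cv2.imread('pics/top0.png');cv2.imwrite('pics/top0b.png',cv2.resize(a[70:310,100:420],(800,600)))
E
```

```text
scene (296, 173) [ 207. -291.    1.]
scene (265, 190) [500. -11. 142.]
scene (209, 144) [ 416. -747.   -1.]
scene (348, 235) [350. 208.  68.]
scene (330, 258) [443. 252.  54.]
scene (392, 271) [337. 366.  57.]
scene (255, 183) [ 435. -209.   52.]
scene (195, 201) [ 652. -252.   13.]
top (308, 249) [ 310. -160.   73.]
top (266, 186) [513. -22.  81.]
top (350, 164) [ 603. -317.   -1.]
top (195, 237) [346. 205.  86.]
top (151, 242) [329. 345.  86.]
top (265, 191) [496. -18.  86.]
top (190, 208) [439. 226.  72.]
top (324, 211) [ 433. -212.   80.]
top (333, 152) [ 641. -254.   18.]
top (179, 152) [638. 280.   1.]
```

View pics/scene0.png

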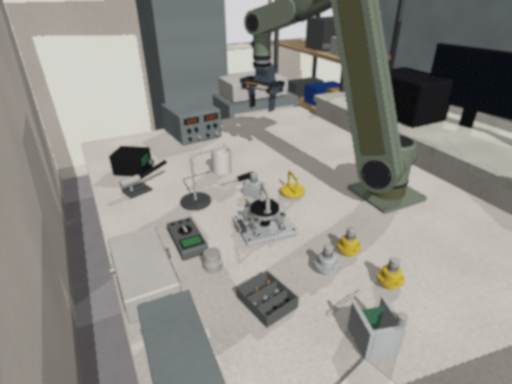

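View pics/top0b.png

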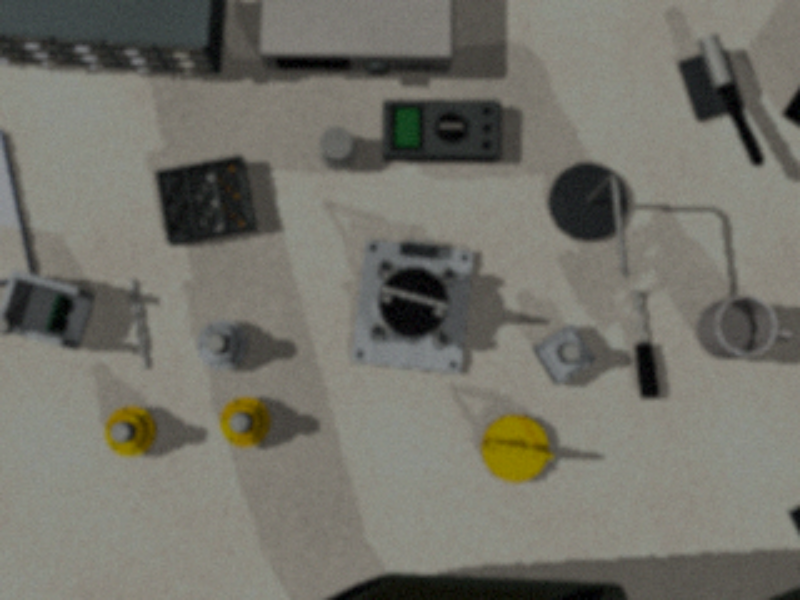

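The top view (crop) shows these things that could be confused:
- Cover: black disc on the fixture at px (266,190), or the yellow one at (306,249).
- Sensor: silver round at (187,207), yellow at (198,238) and (152,242), or silver square at (327,211).

I choose the black cover and the silver round sensor at (187,207). The stand's foot is at (336,150), and its arm ends near (351,180), pointing towards world -x. Next I'll get better numbers and check with one close crop.

```bash
python3 - <<'E'
from h import *
d=np.load('top0.npy'); im=cv2.imread('pics/top0.png')
print('foot',toworld_z('top',(336,150.3),14)); 
for p in((344.8,142),(350.8,180)): print('arm',toworld_z('top',p,188))
print('bar', *[toworld_z('top',p,145)for p in((252.5,186.3),(278,192))])
print('sens',toworld_z('top',(186.5,207),84), 'cover c',toworld_z('top',(266,190),120))
# point cloud of stand arm
for r in range(138,184,3):
    row=[(c,np.round(toworld('top',(c,r),d[r,c]))) for c in range(338,360) if d[r,c]>0]
    row=[(c,w.astype(int).tolist()) for c,w in row if 150<w[2]<230]; print(r,row[:4])
c1=cv2.resize(im[180:235,160:215],(390,390),interpolation=cv2.INTER_CUBIC);c2=cv2.resize(im[160:220,235:295],(390,390),interpolation=cv2.INTER_CUBIC)
cv2.imwrite('pics/c.png',np.hstack([c1,c2]))
E
```

```text
foot [ 647.6644934  -265.43499368   14.        ]
arm [ 640.45100228 -260.52760724  188.        ]
arm [ 522.81048078 -277.32404887  188.        ]
bar [504.9987954   22.16407955 145.        ] [487.90718977 -57.73022299 145.        ]
sens [441.87863743 235.47501721  84.        ] cover c [496.28181883 -20.80119728 120.        ]
138 []
141 [(343, [647, -259, 170]), (344, [646, -260, 178]), (345, [645, -262, 183]), (346, [644, -265, 186])]
144 [(345, [634, -261, 188]), (346, [634, -263, 191]), (347, [635, -267, 187])]
147 [(345, [625, -261, 189]), (346, [625, -264, 188]), (347, [624, -266, 193])]
150 [(346, [616, -264, 187]), (347, [615, -266, 191])]
153 [(346, [606, -264, 187]), (347, [606, -266, 191]), (348, [606, -270, 189])]
156 [(346, [597, -264, 187]), (347, [596, -266, 190]), (348, [597, -270, 188])]
159 [(347, [587, -266, 190]), (348, [587, -269, 191])]
162 [(347, [579, -268, 181]), (348, [578, -269, 189])]
165 [(347, [569, -266, 190]), (348, [569, -269, 190]), (349, [569, -273, 187])]
168 [(347, [560, -267, 185]), (348, [559, -269, 191]), (349, [560, -273, 187])]
171 [(348, [551, -269, 186]), (349, [550, -272, 190])]
174 [(348, [541, -269, 188]), (349, [541, -272, 190]), (350, [541, -275, 188])]
177 [(348, [533, -270, 183]), (349, [532, -272, 189]), (350, [531, -274, 194])]
180 [(349, [522, -270, 194]), (350, [521, -272, 200]), (351, [521, -275, 202])]
183 []
```

View pics/c.png

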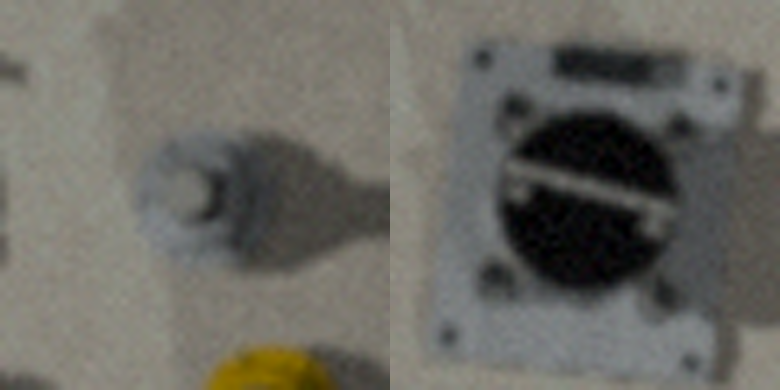

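The crop confirms both choices: a silver round-flange sensor on the left, and on the right a black cover on the ring whose steel bar is turned about -12° from y. Now moving over the fixture.

>>> arm_command --motion '[{"offset": [0, 0, -0.015], "spin": -0.18}, {"offset": [0, 0, -0.015], "spin": -0.18}, {"offset": [0, 0, -0.015], "spin": -0.18}, {"offset": [0, 0, -0.015], "spin": -0.18}, {"offset": [0, 0, -0.015], "spin": -0.18}]'

```text
time_s: 1.32
ee_pos: [253.1, -516.3, 303.5]
ee_rot: [180.0, 0.0, 78.0]
force: [-0.6, -1.1, -0.7]
gripper_width: 91.6
gripper_force: 0.0
```

>>> arm_command --motion '[{"offset": [0.06, 0.0147, 0], "spin": 0}, {"offset": [0.06, 0.0147, 0], "spin": 0}, {"offset": [0.06, 0.0147, 0], "spin": 0}, {"offset": [0.06, 0.0147, 0], "spin": 0}, {"offset": [0.06, 0.0147, 0], "spin": 0}]'

```text
time_s: 1.95
ee_pos: [389.5, -237.1, 303.2]
ee_rot: [179.9, 0.0, 77.7]
force: [1.1, -0.5, 0.5]
gripper_width: 91.4
gripper_force: 0.0
```

>>> arm_command --motion '[{"offset": [0.06, 0.0147, 0], "spin": 0}, {"offset": [0.06, 0.0147, 0], "spin": 0}, {"offset": [0.06, 0.0147, 0], "spin": 0}, {"offset": [0.06, 0.0147, 0], "spin": 0}, {"offset": [0, 0, 0], "spin": 0}]'

```text
time_s: 2.58
ee_pos: [498.7, -13.5, 302.6]
ee_rot: [-180.0, -0.0, 78.0]
force: [-0.2, -0.1, 0.5]
gripper_width: 91.3
gripper_force: 0.0
```

```bash
cat >> h.py <<'E'
def plan(x,y,z,yaw):
    s=env.state(); Rm=R.from_euler('xyz',s['ee_rot'],degrees=True).as_matrix()
    t=Rm.T@(np.array([x,y,z])-np.array(s['ee_pos'])); dy=(yaw-s['ee_rot'][2]+180)%360-180
    print('t',s['time_s'],'at',np.round(s['ee_pos'],1),np.round(s['ee_rot'],2),'tool offset mm',np.round(t,1),'spin rad',round(-np.radians(dy),3))
E
python3 - <<'E'
from h import *
s,im,d=snap('wrist'); cv2.imwrite('pics/w1.png',im); np.save('w1.npy',d)
print(s['time_s'],s['ee_pos'],s['ee_rot'],s['qpos'])
for t in('cover_handle','ring_top','cover'):
    for o in env.pinpoint('wrist',t)[:2]:
        c,r=o['location'];print(t,o['score'],c,r,d[int(r),int(c)],toworld('wrist',(c,r),d[int(r),int(c)],s))
# bar cloud
P=np.array([[*toworld('wrist',(c,r),d[r,c],s),c,r] for r in range(0,384,2) for c in range(0,512,2) if d[r,c]>0])
q=P[(P[:,2]>138)&(P[:,2]<165)&(abs(P[:,0]-496)<80)&(abs(P[:,1]+18)<80)]
print(len(q)); m=q[:,:3].mean(0);u=np.linalg.svd(q[:,:2]-m[:2],full_matrices=False)[2][0];print(m,np.degrees(np.arctan2(u[1],u[0])),np.percentile((q[:,:2]-m[:2])@u,[0,5,50,95,100]),np.percentile(q[:,2],[5,50,95]))
E
```

```text
2.575 [498.7443438  -13.48983005 302.59558928] [-1.79990570e+02 -4.86264270e-02  7.80373144e+01] [-2.90201417e+00  9.06989263e+00  9.13838834e+01  5.03400438e-02
  7.95478827e+01  9.05153439e+00]
cover_handle 0.69 257.2 187.1 330.14713 [501.71037961 -23.05213506 140.06472879]
ring_top 0.54 243.5 291.1 455.76523 [ 439.52655514 -214.20185108   66.57815971]
cover 0.57 255.6 173.1 325.08093 [503.38191908  -5.6349094  140.36052952]Traceback (most recent call last):
  File "<stdin>", line 8, in <module>
  File "h.py", line 7, in toworld
    m=env.camera_model(n); c,r=px
ValueError: time passes only in moves, steps and waits
```

View pics/w1.png

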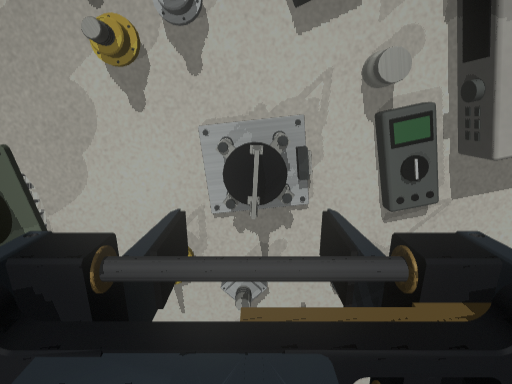

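The wrist view shows the black cover with its bar running from about (257,148) to (254,213), centred between the open fingers. I'll fit the bar from the depth image.

```bash
cat >> h.py <<'E'
def cloud(n,d,s=None):
    m=env.camera_model(n); r,c=np.nonzero(d>0); z=d[r,c]
    p=np.c_[(c-m['cx'])/m['fx']*z,(r-m['cy'])/m['fy']*z,z]
    if 'eye' in m: w=p@R.from_euler('xyz',m['rotation'],degrees=True).as_matrix().T+np.array(m['eye'])
    else:
        H=np.array(m['hand_eye']); p=p@H[:3,:3].T+H[:3,3]
        w=p@R.from_euler('xyz',s['ee_rot'],degrees=True).as_matrix().T+np.array(s['ee_pos'])
    return w,np.c_[c,r]
def line(q):
    m=q[:,:2].mean(0);u=np.linalg.svd(q[:,:2]-m,full_matrices=False)[2][0];t=(q[:,:2]-m)@u
    lo,hi=np.percentile(t,[1,99]); return np.round(m+u*(lo+hi)/2,1),round(np.degrees(np.arctan2(u[1],u[0]))%180,1),round(hi-lo,1)
E
python3 - <<'E'
from h import *
s=env.state(); d=np.load('w1.npy')
w,px=cloud('wrist',d,s)
k=(abs(w[:,0]-498)<70)&(abs(w[:,1]+18)<70)
q=w[k&(w[:,2]>130)&(w[:,2]<170)]; print(len(q),line(q),np.percentile(q[:,2],[5,25,50,75,95]))
q=w[k&(w[:,2]>75)&(w[:,2]<100)&(np.hypot(w[:,0]-498,w[:,1]+18)<60)]; print('disc',len(q),q.mean(0),(q.min(0)+q.max(0))/2,np.percentile(q[:,2],[5,50,95]))
q=w[(abs(w[:,0]-498)<110)&(abs(w[:,1]+18)<100)&(w[:,2]>8)&(w[:,2]<20)]
print('plate',cv2.minAreaRect(q[:,:2].astype(np.float32)))
plan(498,-18,300,78)
E
```

```text
374 (array([497.6, -24.3]), np.float64(74.8), np.float64(84.7)) [133.13873867 141.0920223  141.67434096 142.30998999 143.06928932]
disc 2857 [497.75906921 -23.12290003  81.92931788] [497.46828294 -24.98580338  85.9351401 ] [80.27637099 81.88832479 83.51264057]
plate ((498.7410583496094, -25.28350830078125), (149.55477905273438, 170.26817321777344), 83.7027359008789)
t 2.775 at [497.1 -18.  303. ] [-1.7999e+02  4.0000e-02  7.7610e+01] tool offset mm [0.2 0.9 3. ] spin rad -0.007
```

```bash
python3 - <<'E'
from h import *
s,im,d=snap('wrist'); np.save('w2.npy',d); print(s['ee_pos'],s['qvel'].round(2) if hasattr(s['qvel'],'round') else s['qvel'])
w,px=cloud('wrist',d,s)
k=(abs(w[:,0]-498)<70)&(abs(w[:,1]+18)<70)
q=w[k&(w[:,2]>137)&(w[:,2]<170)]; print(len(q),line(q))
q=w[k&(w[:,2]>75)&(w[:,2]<100)&(np.hypot(w[:,0]-498,w[:,1]+18)<60)]; print('disc',(q.min(0)+q.max(0))/2)
q=w[(abs(w[:,0]-498)<110)&(abs(w[:,1]+18)<100)&(w[:,2]>8)&(w[:,2]<20)]
print('plate',cv2.minAreaRect(q[:,:2].astype(np.float32)))
plan(498,-20,147,78)
E
```

```text
[497.08234046 -17.96447835 302.97324173] [-0.93 -0.23 -0.05  0.12 -0.24  0.03]
348 (array([499.3, -19.7]), np.float64(75.1), np.float64(83.7))
disc [499.56340292 -20.035751    87.28048289]
plate ((500.463134765625, -20.615386962890625), (149.98672485351562, 170.12777709960938), 84.12640380859375)
t 2.825 at [497.1 -18.2 303. ] [1.800e+02 3.000e-02 7.757e+01] tool offset mm [ -1.5   1.3 156. ] spin rad -0.007
```

>>> arm_command --motion '[{"offset": [-0.001, 0.0025, 0.04], "spin": 0.035}, {"offset": [0, 0, 0.04], "spin": 0}, {"offset": [0, 0, 0.03], "spin": 0}, {"offset": [0, 0, 0], "spin": 0}, {"offset": [0, 0, 0], "spin": 0}]' --jaw 0.035

```text
time_s: 3.45
ee_pos: [500.5, -19.3, 194.3]
ee_rot: [179.9, -0.0, 75.6]
force: [0.5, 0.0, 1.6]
gripper_width: 43.9
gripper_force: 0.0
```

```bash
python3 - <<'E'
from h import *
s,im,d=snap('wrist'); cv2.imwrite('pics/w3.png',im)
w,px=cloud('wrist',d,s)
k=(abs(w[:,0]-498)<70)&(abs(w[:,1]+18)<70)
q=w[k&(w[:,2]>136)&(w[:,2]<148)]; print(len(q),line(q),np.percentile(q[:,2],[5,50,90]))
plan(499.3,-19.8,147,75.5); print(env.state()['gripper_width'])
E
```

```text
740 (array([499.7, -17.8]), np.float64(75.1), np.float64(80.7)) [140.06431118 141.40917848 142.29532308]
t 3.5 at [500.8 -19.1 194.7] [ 1.7981e+02 -3.0000e-02  7.5610e+01] tool offset mm [-1.  -1.4 47.6] spin rad 0.002
40.082406820959754
```

View pics/w3.png

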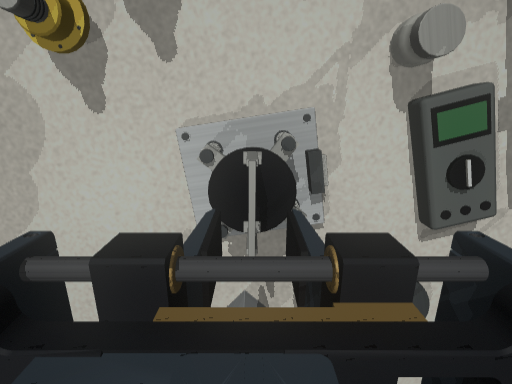

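The bar lies midway between the fingers (col about 252) and in line with the pads. I'll descend and grip.

>>> arm_command --motion '[{"offset": [-0.001, -0.0013, 0.03], "spin": 0}, {"offset": [0, 0, 0.0175], "spin": 0}, {"offset": [0, 0, 0], "spin": 0}, {"offset": [0, 0, 0], "spin": 0}]'

```text
time_s: 4.0
ee_pos: [499.4, -19.3, 147.0]
ee_rot: [179.8, -0.0, 75.7]
force: [-0.4, 0.0, 0.2]
gripper_width: 35.0
gripper_force: 0.0
```

>>> arm_command --motion '[{"offset": [0, 0, 0], "spin": 0}, {"offset": [0, 0, 0], "spin": 0}, {"offset": [0, 0, 0], "spin": 0}, {"offset": [0, 0, 0], "spin": 0}, {"offset": [0, 0, 0], "spin": 0}]' --jaw 0.0 --newtons 40

```text
time_s: 4.62
ee_pos: [498.6, -19.1, 145.6]
ee_rot: [180.0, -0.0, 75.7]
force: [0.5, -0.5, 0.0]
gripper_width: 5.7
gripper_force: 40.0
```

>>> arm_command --motion '[{"offset": [0, 0, -0.01], "spin": 0}, {"offset": [0, 0, -0.02], "spin": 0}, {"offset": [0, 0, -0.03], "spin": 0}, {"offset": [0, 0, -0.025], "spin": 0}, {"offset": [0, 0, 0], "spin": 0}]'

```text
time_s: 5.25
ee_pos: [499.3, -19.2, 232.4]
ee_rot: [179.8, -0.0, 75.7]
force: [0.8, 0.2, -2.1]
gripper_width: 5.7
gripper_force: 40.0
```

```bash
python3 - <<'E'
from h import *
s=env.state(); print(s['gripper_width'],s['force'])
plan(441,-280,232,75.7)
E
```

```text
5.6913432819204255 [ 0.76597379  0.24014482 -2.06751479]
t 5.25 at [499.3 -19.2 232.4] [ 1.7975e+02 -4.0000e-02  7.5680e+01] tool offset mm [-2.671e+02  8.100e+00  2.000e-01] spin rad -0.0
```

>>> arm_command --motion '[{"offset": [-0.03, 0.001, 0], "spin": 0}, {"offset": [-0.05, 0.0015, 0], "spin": 0}, {"offset": [-0.055, 0.0015, 0], "spin": 0}, {"offset": [-0.055, 0.0015, 0], "spin": 0}, {"offset": [-0.05, 0.0015, 0], "spin": 0}]'

```text
time_s: 5.88
ee_pos: [444.3, -254.7, 229.0]
ee_rot: [-179.9, -0.0, 75.7]
force: [0.6, 0.2, -1.6]
gripper_width: 5.7
gripper_force: 40.0
```

>>> arm_command --motion '[{"offset": [-0.027, 0.001, 0], "spin": 0}, {"offset": [0, 0, 0], "spin": -0.12}, {"offset": [0, 0, 0], "spin": -0.11}, {"offset": [0, 0, 0], "spin": -0.11}, {"offset": [0, 0, 0], "spin": 0}]'

```text
time_s: 6.5
ee_pos: [439.3, -279.4, 229.1]
ee_rot: [-179.9, -0.1, 95.1]
force: [-0.3, -0.4, -2.7]
gripper_width: 5.7
gripper_force: 40.0
```

>>> arm_command --motion '[{"offset": [0, 0, 0], "spin": 0}, {"offset": [0, 0, 0], "spin": 0}]'

```text
time_s: 6.75
ee_pos: [439.9, -279.7, 230.2]
ee_rot: [-180.0, -0.0, 95.1]
force: [0.1, -0.2, -1.9]
gripper_width: 5.6
gripper_force: 40.0
```

```bash
python3 - <<'E'
from h import *
s,im,d=snap('wrist'); cv2.imwrite('pics/w4.png',im); np.save('w4.npy',d)
print(s['ee_pos'],s['ee_rot'],s['gripper_width'],s['force'])
w,px=cloud('wrist',d,s)
k=(w[:,2]>183)&(w[:,2]<215)&(w[:,0]>505)&(w[:,0]<680)&(abs(w[:,1]+268)<40)
q=w[k]; print(len(q)); 
for a in range(505,670,10):
    g=q[(q[:,0]>=a)&(q[:,0]<a+10)]
    if len(g): print(a,len(g),np.median(g,0).round(1),g[:,2].max().round(1))
g=q[(q[:,0]>525)&(q[:,0]<640)]; print(line(g),line(q))
for o in env.pinpoint('wrist','hook_seat')[:2]:
    c,r=o['location'];print(o['score'],c,r,toworld_z('wrist',(c,r),190,s))
# cover as held: bar
k=(abs(w[:,0]-441)<70)&(abs(w[:,1]+280)<90)&(w[:,2]>130)
h=w[k];print(np.percentile(h[:,2],[5,50,95])); b=h[(h[:,2]>212)&(h[:,2]<235)];print('bar',len(b),line(b),np.median(b[:,2]));b=h[(h[:,2]>150)&(h[:,2]<180)];print('disc',b.min(0),b.max(0))
E
```

```text
[ 439.88899224 -279.67796324  230.18028262] [-1.79977350e+02 -1.26476559e-02  9.51174895e+01] 5.6414130632424095 [ 0.11377988 -0.18689623 -1.93124295]
1551
515 70 [ 522.7 -274.   195.8] 199.1
525 105 [ 530.  -272.   190.3] 197.6
535 128 [ 540.  -272.2  188.9] 190.9
545 127 [ 550.  -271.2  189. ] 190.5
555 131 [ 559.9 -270.4  188.9] 191.6
565 132 [ 569.9 -269.6  189. ] 191.7
575 129 [ 580.4 -268.6  188.9] 191.3
585 124 [ 590.2 -267.7  189. ] 190.7
595 131 [ 600.  -266.9  189. ] 190.8
605 128 [ 609.8 -265.7  188.9] 190.5
615 139 [ 620.4 -265.4  188.8] 190.8
625 138 [ 630.2 -264.5  188.7] 190.9
635 69 [ 637.7 -263.2  188.3] 190.4
(array([ 582.1, -268.8]), np.float64(4.8), np.float64(112.5)) (array([ 580.8, -268.9]), np.float64(4.9), np.float64(118.5))
0.73 422.2 222.5 [ 570.70514489 -272.52391147  190.        ]
[166.27570556 326.56127029 341.91740166]
bar 1338 (array([ 439.8, -279.9]), np.float64(95.2), np.float64(84.7)) 226.000942380543
disc [ 394.32051829 -307.01560538  153.39138473] [ 485.6627436  -234.53583734  179.90561901]
```

View pics/w4.png

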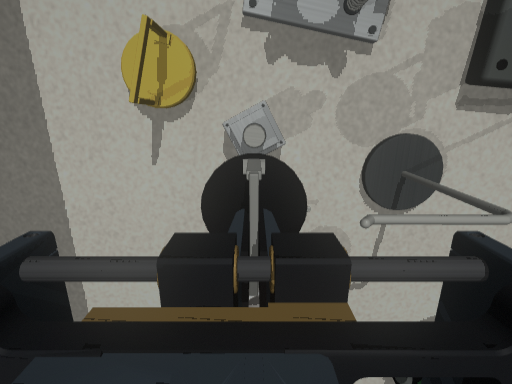

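The arm runs across the image right at row about 218 (tip at col 367). The bar is square to it at col 254, and its underside (216 mm) clears the upturned end (198 mm). Moving in along the arm.

>>> arm_command --motion '[{"offset": [0, 0.025, 0], "spin": 0}, {"offset": [0, 0.035, 0], "spin": 0}, {"offset": [-0.001, 0.035, 0], "spin": 0}, {"offset": [0, 0.032, 0], "spin": 0}, {"offset": [0, 0, 0], "spin": 0}]'

```text
time_s: 7.48
ee_pos: [568.3, -269.0, 229.7]
ee_rot: [180.0, -0.0, 95.2]
force: [-0.8, 0.2, -3.1]
gripper_width: 6.1
gripper_force: 40.0
```

>>> arm_command --motion '[{"offset": [0, 0, 0], "spin": 0}, {"offset": [0, 0, 0.012], "spin": 0}, {"offset": [0, 0, 0.008], "spin": 0}, {"offset": [0, 0, 0], "spin": 0}, {"offset": [0, 0, 0], "spin": 0}]'

```text
time_s: 8.1
ee_pos: [566.5, -269.5, 210.6]
ee_rot: [180.0, 0.0, 95.1]
force: [-0.3, -0.1, -2.2]
gripper_width: 5.6
gripper_force: 40.0
```

```bash
python3 - <<'E'
from h import *
s,im,d=snap('wrist'); cv2.imwrite('pics/w5.png',im)
w,px=cloud('wrist',d,s)
k=(abs(w[:,0]-566)<12)&(abs(w[:,1]+269)<50)&(w[:,2]>192)&(w[:,2]<225)
b=w[k]; print('bar',len(b),line(b),np.percentile(b[:,2],[5,50,90]))
k=(w[:,2]>183)&(w[:,2]<192)&(w[:,0]>585)&(w[:,0]<640)&(abs(w[:,1]+268)<20); print('arm',w[k].mean(0),np.percentile(w[k][:,2],95))
plan(567,-269.8,205,95.1); print(s['force'])
E
```

```text
bar 1528 (array([ 566.7, -269.7]), np.float64(95.0), np.float64(84.6)) [197.72767121 206.53791431 217.8157965 ]
arm [ 612.79813    -266.01124332  188.38322635] 190.23506699622948
t 8.15 at [ 566.6 -269.5  210.8] [1.7997e+02 2.0000e-02 9.5150e+01] tool offset mm [-0.3  0.3  5.8] spin rad 0.001
[-0.25250437 -0.10158402 -2.24001404]
```

>>> arm_command --motion '[{"offset": [0, 0, 0.003], "spin": 0}, {"offset": [0, 0, 0.002], "spin": 0}, {"offset": [0, 0, 0], "spin": 0}, {"offset": [0, 0, 0], "spin": 0}]'

```text
time_s: 8.65
ee_pos: [566.6, -269.4, 205.5]
ee_rot: [180.0, 0.0, 95.2]
force: [-0.6, -0.1, -1.9]
gripper_width: 5.5
gripper_force: 40.0
```

>>> arm_command --motion '[{"offset": [0, 0, 0.0008], "spin": 0}, {"offset": [0, 0, 0], "spin": 0}, {"offset": [0, 0, 0], "spin": 0}]'

```text
time_s: 9.02
ee_pos: [566.5, -269.4, 204.7]
ee_rot: [180.0, 0.0, 95.2]
force: [-0.0, -0.5, -1.9]
gripper_width: 5.4
gripper_force: 40.0
```

>>> arm_command --motion '[{"offset": [0, 0, 0.0007], "spin": 0}, {"offset": [0, 0, 0], "spin": 0}, {"offset": [0, 0, 0], "spin": 0}]'

```text
time_s: 9.4
ee_pos: [566.6, -269.4, 204.2]
ee_rot: [180.0, 0.0, 95.2]
force: [-0.0, 0.4, -0.4]
gripper_width: 5.9
gripper_force: 40.9
```

>>> arm_command --motion '[{"offset": [0, 0, 0.0007], "spin": 0}, {"offset": [0, 0, 0], "spin": 0}, {"offset": [0, 0, 0], "spin": 0}]'

```text
time_s: 9.78
ee_pos: [566.7, -269.4, 204.0]
ee_rot: [180.0, 0.0, 95.2]
force: [-1.8, 0.2, 4.6]
gripper_width: 5.8
gripper_force: 43.6
```

The bar rests on the arm (force has gone positive). Releasing with a small opening.

>>> arm_command --motion '[{"offset": [0, 0, 0], "spin": 0}, {"offset": [0, 0, 0], "spin": 0}, {"offset": [0, 0, 0], "spin": 0}, {"offset": [0, 0, 0], "spin": 0}]' --jaw 0.02

```text
time_s: 10.28
ee_pos: [567.6, -269.7, 204.1]
ee_rot: [179.8, 0.1, 95.2]
force: [0.7, 0.3, 6.8]
gripper_width: 20.0
gripper_force: 2.6
```

>>> arm_command --motion '[{"offset": [0, 0, -0.005], "spin": 0}, {"offset": [0, 0, -0.02], "spin": 0}, {"offset": [0, 0, -0.05], "spin": 0}, {"offset": [0, 0, -0.03], "spin": 0}, {"offset": [0, 0, 0], "spin": 0}]'

```text
time_s: 10.9
ee_pos: [567.3, -269.8, 310.4]
ee_rot: [179.8, 0.1, 95.2]
force: [0.2, -0.8, -1.1]
gripper_width: 20.1
gripper_force: 0.0
```

```bash
python3 - <<'E'
from h import *
s,im,d=snap('wrist'); cv2.imwrite('pics/w5.png',im)
w,px=cloud('wrist',d,s)
k=(abs(w[:,0]-566)<15)&(abs(w[:,1]+269)<50)&(w[:,2]>194)&(w[:,2]<215)
b=w[k]; print('bar',len(b),line(b),np.percentile(b[:,2],[5,50,90]))
t,im2,d2=snap('top')
plan(441.9,235.5,310,95.1)
s2,im3,d3=snap('scene')
cv2.imwrite('pics/hang.png',np.hstack([cv2.resize(im,(400,300)),cv2.resize(im3[120:220,160:300],(400,300))]))
E
```

```text
bar 489 (array([ 566.7, -269.9]), np.float64(95.1), np.float64(84.7)) [197.84824788 199.29667469 200.47747321]
t 11.0 at [ 566.  -269.2  306.9] [-1.7988e+02 -6.0000e-02  9.5150e+01] tool offset mm [513.8 -78.3  -2.4] spin rad 0.001
```

View pics/hang.png

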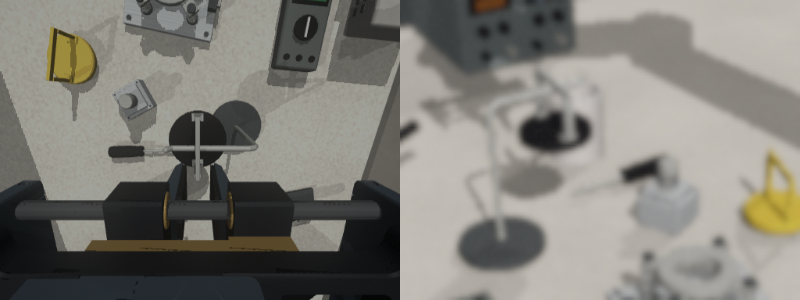

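The left half shows the cover's bar lying across the hook arm at about (197,148), with the disc hanging level below it. The right half confirms it hangs clear of the post. On to the ring, measuring it on the way.

>>> arm_command --motion '[{"offset": [0.05, -0.008, 0], "spin": 0}, {"offset": [0.05, -0.008, 0], "spin": 0}, {"offset": [0.05, -0.008, 0], "spin": 0}, {"offset": [0.05, -0.008, 0], "spin": 0}, {"offset": [0.05, -0.008, 0], "spin": 0}]' --jaw 0.07

```text
time_s: 11.68
ee_pos: [502.8, -22.5, 306.3]
ee_rot: [-179.8, -0.0, 95.1]
force: [-0.2, 0.5, 0.7]
gripper_width: 67.0
gripper_force: 0.0
```

>>> arm_command --motion '[{"offset": [0, 0, 0], "spin": 0}, {"offset": [0, 0, 0], "spin": 0}, {"offset": [0, 0, 0], "spin": 0}]'

```text
time_s: 12.05
ee_pos: [504.4, -25.1, 307.5]
ee_rot: [-179.9, 0.0, 95.1]
force: [-0.3, -0.3, -0.6]
gripper_width: 70.4
gripper_force: 0.0
```

```bash
python3 - <<'E'
from h import *
s,im,d=snap('wrist'); cv2.imwrite('pics/w6.png',im); np.save('w6.npy',d)
print(s['ee_pos'],s['ee_rot'])
w,px=cloud('wrist',d,s)
k=(abs(w[:,0]-500)<75)&(abs(w[:,1]+20)<75)&(w[:,2]>63)&(w[:,2]<76)
c0=np.array([499.5,-20])
for it in range(3):
    rr=np.hypot(*(w[:,:2]-c0).T); q=w[k&(rr<50)&(rr>20)]
    (x,y),r=cv2.minEnclosingCircle(q[:,:2].astype(np.float32)); c0=np.array([x,y]); print('ring outer',x,y,r,len(q),np.median(q[:,2]))
# bore/outer circles fit by angular edges
dq=q[:,:2]-c0; a=np.degrees(np.arctan2(dq[:,1],dq[:,0]))//12; rr=np.hypot(*dq.T)
for f,nm in((np.max,'out'),(np.min,'in')):
    E=np.array([q[a==i][f(rr[a==i])==rr[a==i]][0,:2] for i in np.unique(a)])
    A=np.c_[2*E,np.ones(len(E))]; sol=np.linalg.lstsq(A,(E**2).sum(1),rcond=None)[0]; print(nm,sol[:2],np.sqrt(sol[2]+sol[:2]@sol[:2]))
for o in env.pinpoint('wrist','ring_top')[:2]:
    c,r=o['location'];print(o['score'],c,r,toworld_z('wrist',(c,r),70,s))
plan(441.9,235.5,306,95)
E
```

```text
[504.40312018 -25.06367809 307.51794828] [-1.79929741e+02  1.87151210e-02  9.50754267e+01]
ring outer 499.56414794921875 -19.99961280822754 49.94508743286133 2077 69.40542761216602
ring outer 499.56414794921875 -19.99961280822754 49.94508743286133 2077 69.40542761216602
ring outer 499.56414794921875 -19.99961280822754 49.94508743286133 2077 69.40542761216602
out [499.94104933 -20.17572611] 46.61717795003223
in [500.3521063  -20.30696427] 26.032532265275982
0.73 251.4 167.7 [501.06713152 -25.05115841  70.        ]
t 12.15 at [504.5 -25.  307.8] [-1.7996e+02  1.0000e-02  9.5060e+01] tool offset mm [265.  -39.3   1.8] spin rad 0.001
```

>>> arm_command --motion '[{"offset": [0.053, -0.0079, 0], "spin": 0}, {"offset": [0.053, -0.0079, 0], "spin": 0}, {"offset": [0.053, -0.0079, 0], "spin": 0}, {"offset": [0.053, -0.0079, 0], "spin": 0}, {"offset": [0.053, -0.0079, 0], "spin": 0}]'

```text
time_s: 12.78
ee_pos: [441.1, 237.4, 308.2]
ee_rot: [180.0, 0.0, 95.1]
force: [0.7, 0.1, 0.5]
gripper_width: 69.9
gripper_force: 0.0
```

>>> arm_command --motion '[{"offset": [0, 0, 0.03], "spin": 0}, {"offset": [0, 0, 0.03], "spin": 0}, {"offset": [0, 0, 0], "spin": 0}, {"offset": [0, 0, 0], "spin": 0}, {"offset": [0, 0, 0], "spin": 0}]'

```text
time_s: 13.4
ee_pos: [442.0, 236.4, 249.6]
ee_rot: [179.9, -0.1, 95.1]
force: [0.2, -0.7, 0.2]
gripper_width: 70.1
gripper_force: 0.0
```

```bash
cat >> h.py <<'E'
def circ(q):
    (x,y),r=cv2.minEnclosingCircle(q[:,:2].astype(np.float32)); return np.round([x,y,r],1),len(q),round(float(np.median(q[:,2])),1)
E
python3 - <<'E'
from h import *
s,im,d=snap('wrist'); cv2.imwrite('pics/w7.png',im); np.save('w7.npy',d)
print(s['ee_pos'],s['ee_rot'])
w,px=cloud('wrist',d,s)
k=(np.hypot(w[:,0]-442,w[:,1]-235)<45)
for lo,hi in((79,88),(46,54),(25,32)): print(lo,circ(w[k&(w[:,2]>lo)&(w[:,2]<hi)]))
q=w[k&(w[:,2]>79)&(w[:,2]<88)]; print(q.mean(0))
for o in env.pinpoint('wrist','sensor_mid')[:3]:
    c,r=o['location'];print(o['score'],c,r,toworld_z('wrist',(c,r),42,s))
plan(q[:,0].mean(),q[:,1].mean(),66,95)
E
```

```text
[442.01901915 236.44118658 249.62920982] [ 1.79852307e+02 -5.72237808e-02  9.51125134e+01]
79 (array([443.6, 236.4,  12.8]), 339, 83.4)
46 (array([443.7, 236.4,  23.9]), 536, 49.3)
25 (array([443.7, 236.2,  33.9]), 749, 27.5)
[443.54665871 237.0723535   83.27190189]
0.91 255.5 169.8 [444.98613925 240.2056521   42.        ]
0.74 179.1 187.9 [341.95571384 205.4851643   42.        ]
0.56 166.0 68.6 [323.74831165 356.54850662  42.        ]
t 13.5 at [441.7 236.4 249.3] [ 1.7989e+02 -4.0000e-02  9.5130e+01] tool offset mm [  0.3   1.6 183.3] spin rad 0.002
```

View pics/w7.png

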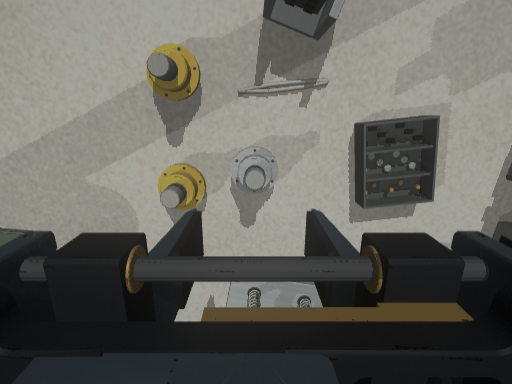

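The silver round-flange sensor sits at (254,172) between the fingers. The yellow look-alikes at (174,72) and (182,187) are clear of them. Descending.

>>> arm_command --motion '[{"offset": [0, 0.0018, 0.05], "spin": 0}, {"offset": [0, 0, 0.055], "spin": 0}, {"offset": [0, 0, 0.05], "spin": 0}, {"offset": [0, 0, 0.02], "spin": 0}, {"offset": [0, 0, 0], "spin": 0}]'

```text
time_s: 14.12
ee_pos: [442.3, 236.2, 72.3]
ee_rot: [-179.9, 0.1, 95.1]
force: [0.4, 1.0, 1.0]
gripper_width: 70.1
gripper_force: 0.0
```

>>> arm_command --motion '[{"offset": [0, 0, 0.007], "spin": 0}, {"offset": [0, 0, 0], "spin": 0}, {"offset": [0, 0, 0], "spin": 0}]'

```text
time_s: 14.5
ee_pos: [443.4, 236.8, 67.0]
ee_rot: [179.9, -0.0, 95.2]
force: [-0.5, -1.0, -0.1]
gripper_width: 69.8
gripper_force: 0.0
```

```bash
python3 - <<'E'
from h import *
plan(443.6,236.3,65,95.1)
E
```

```text
t 14.5 at [443.4 236.8  67. ] [ 1.7991e+02 -3.0000e-02  9.5160e+01] tool offset mm [-0.5  0.2  2. ] spin rad 0.001
```

>>> arm_command --motion '[{"offset": [-0.0003, 0, 0.0015], "spin": 0}, {"offset": [0, 0, 0], "spin": 0}]'

```text
time_s: 14.75
ee_pos: [442.9, 236.2, 64.8]
ee_rot: [180.0, 0.0, 95.2]
force: [-0.1, 0.1, -0.7]
gripper_width: 70.0
gripper_force: 0.0
```

>>> arm_command --motion '[{"offset": [0, 0, 0], "spin": 0}, {"offset": [0, 0, 0], "spin": 0}, {"offset": [0, 0, 0], "spin": 0}, {"offset": [0, 0, 0], "spin": 0}, {"offset": [0, 0, 0], "spin": 0}]' --jaw 0.0 --newtons 50

```text
time_s: 15.38
ee_pos: [443.0, 236.2, 64.7]
ee_rot: [180.0, 0.0, 95.2]
force: [1.2, 0.6, -2.5]
gripper_width: 25.0
gripper_force: 50.0
```

>>> arm_command --motion '[{"offset": [0, 0, 0], "spin": 0}, {"offset": [0, 0, 0], "spin": 0}]'

```text
time_s: 15.62
ee_pos: [443.0, 236.3, 64.7]
ee_rot: [180.0, 0.0, 95.2]
force: [0.2, -0.1, -1.1]
gripper_width: 24.5
gripper_force: 50.0
```

>>> arm_command --motion '[{"offset": [0, 0, -0.01], "spin": 0}, {"offset": [0, 0, -0.03], "spin": 0}, {"offset": [0, 0, -0.04], "spin": 0}, {"offset": [0, 0, -0.03], "spin": 0}, {"offset": [0, 0, 0], "spin": 0}]'

```text
time_s: 16.25
ee_pos: [444.2, 236.9, 177.3]
ee_rot: [179.7, -0.1, 95.2]
force: [0.2, -0.3, -1.1]
gripper_width: 25.2
gripper_force: 50.0
```

```bash
python3 - <<'E'
from h import *
s=env.state(); print(s['gripper_width'],s['force'])
plan(500.3,-20.3,175,95.1)
E
```

```text
25.17260158365757 [ 0.17219408 -0.32534191 -1.0765366 ]
t 16.25 at [444.2 236.9 177.3] [ 1.7969e+02 -1.2000e-01  9.5150e+01] tool offset mm [-261.2   32.8    1.9] spin rad 0.001
```

>>> arm_command --motion '[{"offset": [-0.03, 0.004, 0], "spin": 0}, {"offset": [-0.05, 0.0065, 0], "spin": 0}, {"offset": [-0.05, 0.0065, 0], "spin": 0}, {"offset": [-0.05, 0.0065, 0], "spin": 0}, {"offset": [-0.05, 0.0065, 0], "spin": 0}]'

```text
time_s: 16.88
ee_pos: [492.6, 8.3, 173.3]
ee_rot: [-179.8, -0.0, 95.2]
force: [0.6, -0.4, -2.1]
gripper_width: 25.1
gripper_force: 50.0
```

>>> arm_command --motion '[{"offset": [-0.031, 0.004, 0], "spin": 0}, {"offset": [0, 0, 0], "spin": 0}, {"offset": [0, 0, 0], "spin": 0}, {"offset": [0, 0, 0], "spin": 0}]'

```text
time_s: 17.38
ee_pos: [499.7, -19.6, 174.3]
ee_rot: [-179.9, -0.0, 95.2]
force: [0.3, 0.2, -1.4]
gripper_width: 25.0
gripper_force: 50.0
```

```bash
python3 - <<'E'
from h import *
s,im,d=snap('wrist'); cv2.imwrite('pics/w8.png',im); np.save('w8.npy',d)
w,px=cloud('wrist',d,s)
rr=np.hypot(w[:,0]-500,w[:,1]+20)
q=w[(rr<60)&(w[:,2]>63)&(w[:,2]<74)]; print('ring',circ(q))
z=w[(rr<45)&(w[:,2]>90)]; h=np.histogram(z[:,2],bins=range(90,220,4));print([(int(a),int(b)) for a,b in zip(h[1],h[0]) if b>20])
for lo,hi in((115,126),(135,145),(136,168)):
    g=w[(rr<45)&(w[:,2]>lo)&(w[:,2]<hi)]
    if len(g)>5: print(lo,circ(g),g.min(0),g.max(0))
plan(500.3,-20.3,135,95.1)
E
```

```text
ring (array([499.6, -19.6,  59.9]), 2642, 69.3)
[(126, 46), (130, 80), (134, 1415), (138, 308), (142, 88), (146, 77), (150, 96), (154, 161), (158, 742), (162, 91), (166, 182), (170, 188), (174, 228), (178, 195), (182, 237), (186, 234), (190, 917), (194, 225), (198, 200), (202, 182), (206, 169), (210, 210), (214, 582)]
135 (array([499.9, -19.2,  33.9]), 1768, 137.4) [466.29130927 -29.75339291 135.02863279] [533.80767989  14.2112775  144.96626486]
136 (array([499.9, -19.2,  33.9]), 3046, 138.4) [466.29130927 -29.75339291 136.00790795] [533.80767989  14.20740557 167.98903727]
t 17.425 at [499.9 -19.6 174.5] [-1.7996e+02 -1.0000e-02  9.5240e+01] tool offset mm [-0.7  0.4 39.5] spin rad 0.002
```

View pics/w8.png

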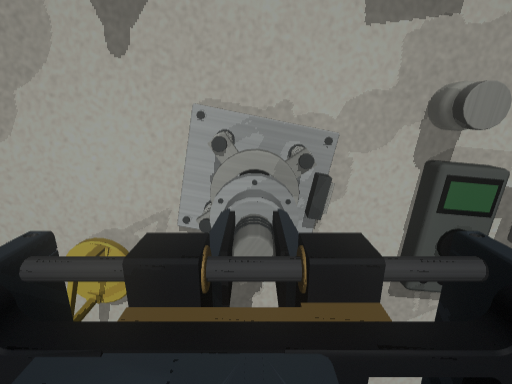

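The sensor is upright above the ring: flange at (254,195), ring at (255,170), with centres agreeing within 1 mm. Lowering it in.

>>> arm_command --motion '[{"offset": [-0.0006, 0.0004, 0.02], "spin": 0}, {"offset": [0, 0, 0.015], "spin": 0}, {"offset": [0, 0, 0], "spin": 0}, {"offset": [0, 0, 0.005], "spin": 0}, {"offset": [0, 0, 0.005], "spin": 0}]'

```text
time_s: 18.05
ee_pos: [501.1, -21.2, 129.9]
ee_rot: [179.9, 0.0, 95.2]
force: [0.2, 0.4, -1.9]
gripper_width: 24.9
gripper_force: 50.0
```

>>> arm_command --motion '[{"offset": [0, 0, 0.004], "spin": 0}, {"offset": [0, 0, 0.003], "spin": 0}, {"offset": [0, 0, 0.002], "spin": 0}, {"offset": [0, 0, 0], "spin": 0}, {"offset": [0, 0, 0], "spin": 0}]'

```text
time_s: 18.68
ee_pos: [500.8, -21.2, 120.9]
ee_rot: [180.0, 0.0, 95.2]
force: [0.6, -0.8, -1.0]
gripper_width: 24.7
gripper_force: 50.0
```

>>> arm_command --motion '[{"offset": [0, 0, 0.003], "spin": 0}, {"offset": [0, 0, 0.002], "spin": 0}, {"offset": [0, 0, 0.001], "spin": 0}, {"offset": [0, 0, 0], "spin": 0}, {"offset": [0, 0, 0], "spin": 0}]'

```text
time_s: 19.3
ee_pos: [500.8, -21.2, 115.0]
ee_rot: [180.0, 0.0, 95.2]
force: [-0.2, -0.2, 2.5]
gripper_width: 24.9
gripper_force: 50.0
```

>>> arm_command --motion '[{"offset": [0, 0, 0.003], "spin": 0}, {"offset": [0, 0, 0.003], "spin": 0}, {"offset": [0, 0, 0.002], "spin": 0}, {"offset": [0, 0, 0], "spin": 0}, {"offset": [0, 0, 0], "spin": 0}]'

```text
time_s: 19.92
ee_pos: [500.9, -21.2, 106.9]
ee_rot: [180.0, 0.0, 95.2]
force: [-1.0, 0.5, 5.3]
gripper_width: 25.1
gripper_force: 50.0
```

>>> arm_command --motion '[{"offset": [0, 0, 0.001], "spin": 0}, {"offset": [0, 0, 0.001], "spin": 0}, {"offset": [0, 0, 0.001], "spin": 0}, {"offset": [0, 0, 0], "spin": 0}, {"offset": [0, 0, 0], "spin": 0}]'

```text
time_s: 20.55
ee_pos: [500.9, -21.2, 104.1]
ee_rot: [180.0, 0.0, 95.2]
force: [-0.3, 0.8, 6.5]
gripper_width: 25.3
gripper_force: 50.0
```

>>> arm_command --motion '[{"offset": [0, 0, 0.001], "spin": 0}, {"offset": [0, 0, 0], "spin": 0}, {"offset": [0, 0, 0], "spin": 0}]'

```text
time_s: 20.92
ee_pos: [500.9, -21.2, 103.1]
ee_rot: [180.0, 0.0, 95.2]
force: [-0.5, 0.6, 6.4]
gripper_width: 25.2
gripper_force: 50.0
```

>>> arm_command --motion '[{"offset": [0, 0, 0.0007], "spin": 0}, {"offset": [0, 0, 0], "spin": 0}, {"offset": [0, 0, 0], "spin": 0}]'

```text
time_s: 21.3
ee_pos: [500.9, -21.2, 102.6]
ee_rot: [180.0, 0.0, 95.2]
force: [-1.4, -0.0, 7.2]
gripper_width: 25.3
gripper_force: 50.0
```

>>> arm_command --motion '[{"offset": [0, 0, 0.0005], "spin": 0}, {"offset": [0, 0, 0], "spin": 0}, {"offset": [0, 0, 0], "spin": 0}]'

```text
time_s: 21.68
ee_pos: [500.9, -21.2, 102.5]
ee_rot: [180.0, 0.0, 95.2]
force: [-3.1, -0.2, 9.8]
gripper_width: 24.6
gripper_force: 50.0
```

>>> arm_command --motion '[{"offset": [0, 0, 0.0006], "spin": 0}, {"offset": [0, 0, 0], "spin": 0}, {"offset": [0, 0, 0], "spin": 0}, {"offset": [0, 0, 0], "spin": 0}]'

```text
time_s: 22.18
ee_pos: [500.9, -21.2, 102.5]
ee_rot: [179.9, 0.0, 95.2]
force: [-3.3, 0.5, 14.9]
gripper_width: 25.0
gripper_force: 50.0
```

```bash
python3 - <<'E'
from h import *
s,im,d=snap('wrist'); w,px=cloud('wrist',d,s)
rr=np.hypot(w[:,0]-500.5,w[:,1]+20.5)
for lo,hi in((48,63),(63,70)):
    g=w[(rr<46)&(w[:,2]>lo)&(w[:,2]<hi)]; print(lo,len(g),np.percentile(g[:,2],[10,50,90]) if len(g) else '')
g=w[(rr>55)&(rr<66)&(w[:,2]>60)&(w[:,2]<80)]; print('bolts',np.percentile(g[:,2],[50,90]),len(g))
s2,im3,_=snap('scene'); c=cv2.resize(im3[120:260,160:300],(400,400))
cv2.imwrite('pics/end.png',np.hstack([cv2.resize(im,(400,400)),c])); print(s['force'],s['ee_pos'],s['torque'])
E
```

```text
48 2956 [54.21292891 55.4610871  56.43648233]
63 1714 [64.61744818 65.52412882 66.53501128]
bolts [69.50618125 70.34474644] 615
[-3.32407133  0.51221012 14.88805106] [500.93939481 -21.22957651 102.48613698] [ 0.06891379  0.78421416 -0.03158973]
```

View pics/end.png

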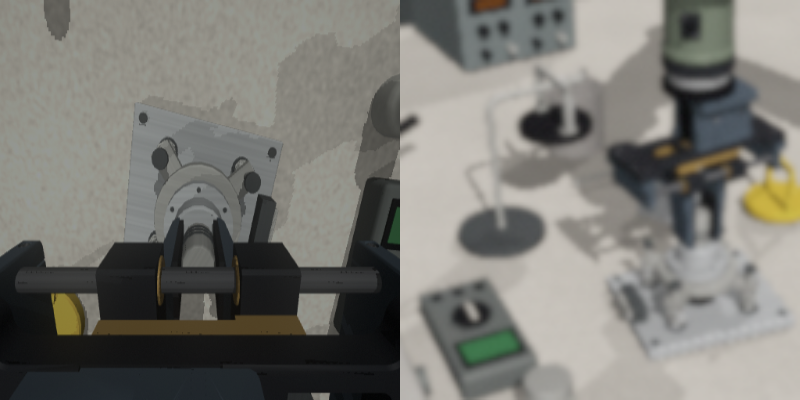

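The ring rim reads 55.5 mm, which is its 56 mm stop height. The flange top is at 65.5 mm (10 mm above it), and the force rises with no further travel. The picture shows the sensor upright in the ring at (198,210) and the cover still on the hook. Handing in.

```bash
python3 -c "
from workcell import env
print(env.job_done())"
```

```text
the job is handed in; nothing more can be done
None
```

The cover hangs by its handle on the stand's hook, and the round sensor is in the ring, pressed down to its stop and still held with about 15 N; I handed the job in at about 22 s, with no verdict returned.

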